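# Shut the finished tip box

### The arm

A 7-joint arm with a two-finger parallel gripper is mounted at the origin on a cart in front of the work surface, level with it; the furniture and walls round the work are solid. World frame = base frame: x ahead of the robot, y to its left, z up, the work surface at z = 0. Lengths are in m, angles in degrees, forces in N, time in s.
With the tool pointing down it reaches from about 0.35 to 0.9 m from the base axis. Payload 19.9 kg.
Tool frame: the origin (TCP) lies on the mounting face of the last link; the fingertips stand 199 mm ahead of it and the grasp point (between the pads) lies 180 mm ahead of it (bot.nose_length is the distance from the TCP to the fingertips, in m); z points along the fingers, y is the line along which they close (so a half turn about z gives the same grasp; the last joint's range is limited). The gripper opens to 94 mm and grips with 3 to 60 N. Pads are 16 mm wide; open, the fingers measure 119 mm over their backs; the gripper's body (75 mm by 177 mm) begins 78 mm behind the grasp point.
Start: joints at [-75.43, 23.915, -0.59, 92.452, 0.269, 63.638, -3.037], TCP at [0.182, 0.598, 0.405] pointing down, gripper open.
Joint ranges: [-161.28, 161.28], [-22.2, 115.67], [-73.04, 71.86], [3.21, 147.25], [-68.34, 248.33], [10.77, 114.83], [-161.83, 161.83]. Speed limits (degrees/s): [108.29, 108.29, 136.94, 136.94, 172.46, 172.46, 172.46].

### API

Orientations are given as [roll, pitch, yaw] about the fixed x, y, z axes, in that order (R = Rz(yaw) Ry(pitch) Rx(roll)).
In Python, from station import bot, grab_frame, ticket, recognise gives the robot as it stands. The module is installed in compiled form; this text tells all that it offers.
- The arm moves only by the tool jog_arm, never from a script. Its argument "increments" is a list that holds one entry, the list of rows, each a list of 6 numbers: the shift along the world's x, y, z scaled (see below), then the turn, a rotation vector about the world's x, y, z scaled (see below). In form: [[[x, y, z, wx, wy, wz], ...]]. A call has 1 to 12 rows; each row shifts and turns the commanded pose from where the row before left it; what a row does not reach is not made up. The controller multiplies each number of a shift by 0.04 m and each number of a turn by 0.12 rad. A row lasts 1/8 s, in which the tool goes at most 62.5 mm and 10.7 degrees, less where a joint would pass 70% of its speed; a pose out of reach is approached as far as the arm can. A call with a number of a shift or a turn outside -1 to 1 is refused whole. A call with a gripper value outside its range is refused whole. "jaw" is the opening, from 0 (shut) to 1 (fully open), set as the call begins (left out, the last holds). The fingers move at their own pace and stop on an object; "force" is the grip in N (left out, the last holds). Time passes only in rows, so rows that do not move let the fingers close. It gives the time, the measured TCP pose, the force, the opening and the grip force at its end, in the units of the state.
- bot.read_state(): the state, without advancing time (a new reading comes with each control period).
- grab_frame(name): name is "side" or "top" or "wrist"; returns a dict with "pixels" (384x512x3 uint8, red, green, blue), "fx", "fy", "cx", "cy" (pixels), "position" and "rotation" of the camera in the world. Camera axes: x right, y up, looking along -z (the intrinsics and any distortion apply to the point x, -y, -z); pixel columns grow to the right and rows downward; lengths in m; the calibration is good to about 2 mm. A picture is of the moment at which its call begins. There is no depth.
- ticket.job_done(): hands the job in; it is judged then, once.
Trained networks look in a picture, given as the dict that the camera call returned (one of the last four; its "shot" number tells which), for a name from the list of things; names that differ only in an ending like _2 or _b are one class to them, and where a whole thing is asked for, a point or a joint stands for the part that bears it (a point fixed in the world has none). Each returns a list of dicts, best first, with "confidence" (0 to 1); they miss things now and then, are a little off and sometimes report something else, mostly with a low value. They report only what shows in the picture. A call takes as long as a camera call.
- recognise(name, picture): "point" ([column, row] in pixels, amid what is visible of it).
The state is a dict: "time_s": time; "joints": joint angles; "dq": joint speeds; "tau": joint torques, N m; "tcp_pos": TCP position; "ee_rot": TCP orientation; "force": force on the tool from outside, world axes, zero at the start; "torque": the same for the moment, N m; "width": finger opening in m; "finger_force": force on a finger pad.
Only numpy, scipy, OpenCV 4.12 (cv2) and the standard library are available. Lean on these libraries where they do the work, as an engineer would, in place of code of your own. Each camera call takes 0.05 s, during which the arm holds its last target. There are 200 camera calls.

### The job

Work with the orange tip box is over: push its open lid over with the fingertips until it is shut, then press it down with the closed fingertips at the middle of its front edge, above the orange tab, so that it is surely closed. Do not lift, tip or shove the box from its place, and disturb nothing else on the bench; the white tip box is still in use, so do not touch it and leave it open.

Things in the scene. Friction and masses are not known exactly. Their poses are not given: they have to be found in the camera images.
- orange_box: Loose tip box, an orange lower part, clear hinged lid: 84 (own x) x 122 (own y) mm, 68 high shut (lower part 42), about 0.25 kg. Origin: centre of underside, z up. Hinge along own y at own x +42 mm, height 42 mm; own -x is the front. Fully open, the lid leans away from the front, its edge 123 mm up, its back up to 81 mm behind the origin. To be shut.
- orange_box_lid (a joint): The orange box's lid hinge angle in rad: 0 = shut, 1.745 = open against its stop; starts at 1.45 to 1.74. Stiff, damped hinge (friction 0.004 N m, damping 0.05 N m s/rad) and a 20 g lid: it stays about where it is left above 0.7 and below that only sinks slowly (under 0.1 rad/s), so it must be followed down with the fingertips. No latch
- orange_box_lid_top (a point): Centre of the outer face of the orange box's 116 x 77 mm lid top plate; 69 mm above the worktop over the box's centre when shut. With the lid fully open the face stands nearly upright, looking to the box's own +x: push it there from behind. Axes: the box's, turned with the lid (z = outward normal).
- white_box: Loose tip box, a white lower part, clear hinged lid: 84 (own x) x 122 (own y) mm, 68 high shut (lower part 42), about 0.25 kg. Origin: centre of underside, z up. Hinge along own y at own x +42 mm, height 42 mm; own -x is the front. Fully open, the lid leans away from the front, its edge 123 mm up, its back up to 81 mm behind the origin. In use: stays open, not to be touched.
- white_box_lid (a joint): The white box's lid hinge angle in rad: 0 = shut, 1.745 = open against its stop; starts at 1.45 to 1.74. Stiff, damped hinge (friction 0.004 N m, damping 0.05 N m s/rad) and a 20 g lid: it stays about where it is left above 0.7 and below that only sinks slowly (under 0.1 rad/s), so it must be followed down with the fingertips. No latch
- white_box_lid_top (a point): Centre of the outer face of the white box's 116 x 77 mm lid top plate; 69 mm above the worktop over the box's centre when shut. With the lid fully open the face stands nearly upright, looking to the box's own +x: push it there from behind. Axes: the box's, turned with the lid (z = outward normal).
- orange_lid_front (a point): Where to press the orange box's shut lid: on the outer face of its top plate, midway along the front edge and 10 mm in from it, above the orange tab (30 mm to the front of the box's centre and 69 mm above the worktop when shut). Axes as the lid's.
- amber_jar: Brown glass jar with black cap, 52 mm across, 89 mm high, loose. A bystander; origin: centre of its underside.
- media_bottle: Clear bottle with blue cap, 56 mm across, 114 mm high, loose. A bystander; origin: centre of its underside.
- dropper: Small brown dropper bottle with black teat, 33 mm across, 102 mm high, loose. A bystander; origin: centre of its underside.
- beaker_1: Clear beaker, 76x71 mm, 89 mm high, loose. A bystander; origin: centre of its underside.
- beaker_2: Clear beaker, 60x55 mm, 74 mm high, loose. A bystander; origin: centre of its underside.

How it is judged (in metres and radians):
On the way:
1. the orange box's lid is shut and pressed down by the fingers (over 2 N) at the middle of its front edge (grasp point within 35 mm of the marked point, seen from above) (value of joint orange_box_lid below 0.04 rad and contact force between the fingers and orange_box above 2 N and horizontal distance between the grasp point and orange_lid_front below 0.035 m), for 0.1 s.
At the end, for the whole second after the job is handed in: The orange lid is shut (hinge below 0.04 rad); the box stands upright and at rest within 20 mm of where it stood; the white lid is still open (above 1.4 rad) (value of joint orange_box_lid below 0.04 rad and value of joint white_box_lid above 1.4 rad and distance of orange_box from where it was at the start of the episode below 0.02 m and linear speed of orange_box below 0.02 m/s and angle between orange_box's own z axis and vertical below 0.05 rad); the robot touches nothing.
It fails at once if the orange box is lifted or tipped (height (world z) of orange_box above 0.015 m or angle between orange_box's own z axis and vertical above 0.2 rad).
It fails at once if the orange box is shoved more than 20 mm from its place (distance of orange_box from where it was at the start of the episode above 0.02 m).
It fails at once if the white box is touched, moved or shut (contact force between any of the arm, the fingers and white_box above 0.5 N or distance of white_box from where it was at the start of the episode above 0.02 m or value of joint white_box_lid below 1.3 rad).
It fails at once if a bystander is knocked over or moved more than 25 mm (distance of any of amber_jar, media_bottle, dropper, beaker_1, beaker_2 from where it was at the start of the episode above 0.025 m or angle between any of amber_jar, media_bottle, dropper, beaker_1, beaker_2's own z axis and vertical above 0.4 rad).
It also fails if it takes over 35 s, if anything falls off the work surface, if the arm or the gripper's body presses on something with over 40 N, if the wrist force passes 120 N, or if a joint passes its speed limit or range.

## Working session

There is one attempt and no reset: what is moved stays moved. The work goes in short steps, Python scripts to look and compute and a tool call to move; the robot and the scene stay as the last step left them, time stands still between calls to the robot, and variables do not carry over. Pictures are saved under pics/ and viewed, at most 10 in all, crops included, and the job is handed in when it is done.

Besides the shell and the picture viewer there is one more tool, called after ">>>" in YAML: its name, and indented under it one key for each argument. jog_arm: Moves the arm, as the interface text tells. Shifts and turns lie within -1 to 1; 1 stands for 0.04 m of shift or 0.12 rad of turn. Its arguments: {"type":"object","properties":{"increments":{"type":"array"},"jaw":{"type":"number"},"force":{"type":"number"}},"required":["increments"]}

```bash
mkdir -p pics
cat > h.py <<'E'
import numpy as np, cv2
from station import bot, grab_frame, ticket, recognise
def ray(f,p):
    d=np.array([(p[0]-f["cx"])/f["fx"],-(p[1]-f["cy"])/f["fy"],-1.0])
    return np.array(f["position"]),np.array(f["rotation"])@d
def onz(f,p,z):
    o,d=ray(f,p); return o+d*(z-o[2])/d[2]
def proj(f,P):
    c=(np.atleast_2d(P)-np.array(f["position"]))@np.array(f["rotation"])
    return np.stack([f["cx"]+f["fx"]*c[:,0]/-c[:,2],f["cy"]-f["fy"]*c[:,1]/-c[:,2]],1)
def save(f,n): cv2.imwrite(f"pics/{n}.png",cv2.cvtColor(np.asarray(f["pixels"]),cv2.COLOR_RGB2BGR))
E
python3 - <<'E'
from h import *
s=bot.read_state();print(s)
for n in ("top","side"):
    f=grab_frame(n);save(f,n+"0");print({k:v for k,v in f.items() if k!="pixels"})
    for t in ("orange_box","white_box","orange_box_lid_top","amber_jar","media_bottle","dropper","beaker_1"):
        print(n,t,[(np.round(r["point"],0).tolist(),round(r["confidence"],2),np.round(onz(f,r["point"],.04),3).tolist()) for r in recognise(t,f)[:3]])
E
```

```text
{'time_s': 0.0, 'joints': array([-75.42825314,  23.94876271,  -0.5893581 ,  92.48639494,
         0.26812686,  63.63787366,  -3.0365742 ]), 'dq': array([ 0.0954165 , -0.02882817, -0.07656454,  0.03667823,  0.0813709 ,
        0.0588725 ,  0.00520099]), 'tau': array([ 4.62703319e-04, -8.51257753e+01,  6.39048032e-01, -4.25983608e+01,
       -4.87777416e-02,  1.84851018e-02,  1.19861338e-04]), 'tcp_pos': array([0.18216632, 0.59771757, 0.40401094]), 'ee_rot': array([-1.79928488e+02,  4.66020606e-03,  1.63049665e+02]), 'force': array([ 0.33237085, -0.13010932,  0.62847517]), 'torque': array([-0.00970054,  0.07300755,  0.00520875]), 'finger_force': 0.0, 'width': 0.09396561788803978}
{'fx': 400.9965556557268, 'fy': 400.9965556557268, 'cx': 263.2057656034056, 'cy': 194.4965529934144, 'position': array([0.41761963, 0.04233283, 1.13650387]), 'rotation': array([  4.53839955,   1.26783517, -91.5629632 ]), 'shot': 1}Traceback (most recent call last):
  File "<stdin>", line 6, in <module>
  File "h.py", line 7, in onz
    o,d=ray(f,p); return o+d*(z-o[2])/d[2]
                                      ~^^^
IndexError: invalid index to scalar variable.
```

```bash
cd pics; python3 -c "
import cv2,numpy as np
a=cv2.imread('top0.png');b=cv2.imread('side0.png')
cv2.imwrite('a.png',cv2.resize(a,(800,600)));cv2.imwrite('b.png',cv2.resize(b,(800,600)))"
```

```text
[ WARN:0@0.010] global loadsave.cpp:275 findDecoder imread_('side0.png'): can't open/read file: check file path/integrity
Traceback (most recent call last):
cv2.error: OpenCV(4.12.0) /io/opencv/modules/imgproc/src/resize.cpp:4208: error: (-215:Assertion failed) !ssize.empty() in function 'resize'
```

View pics/a.png

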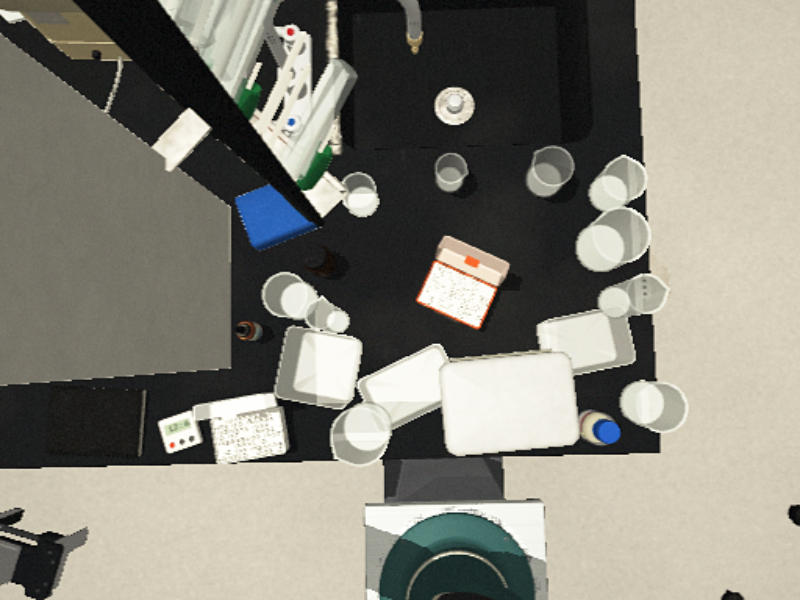

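The top view (800 px scale) shows the orange box at about (455,290), with its lid up on the far side. The white box is at (245,430), well to the left. The camera rotation is given as roll/pitch/yaw in degrees, so I'll fix the helper.

```bash
sed -i 's/^import numpy.*/&\nfrom scipy.spatial.transform import Rotation as Ro/; s/np.array(f\["rotation"\])/RM(f)/g' h.py
cat >> h.py <<'E'
def RM(f): return Ro.from_euler("xyz",f["rotation"],degrees=True).as_matrix()
E
python3 - <<'E'
from h import *
for n in ("top","side"):
    f=grab_frame(n);save(f,n+"0");print({k:v for k,v in f.items() if k!="pixels"})
    for t in ("orange_box","white_box","orange_box_lid_top","amber_jar","media_bottle","dropper","beaker_1"):
        print(n,t,[(np.round(r["point"],0).tolist(),round(r["confidence"],2),np.round(onz(f,r["point"],.04),3).tolist()) for r in recognise(t,f)[:3]])
    if n=="top":
        p=np.asarray(f["pixels"]).astype(int)
        m=((p[...,0]>150)&(p[...,0]-p[...,2]>80)&(p[...,1]<130)).astype(np.uint8)
        ys,xs=np.nonzero(m[140:220,255:335]);print("orange",len(xs));
        q=np.stack([xs+255,ys+140],1).astype(np.float32);r=cv2.minAreaRect(q);b=cv2.boxPoints(r);print(b)
        print(np.round([onz(f,x,.042) for x in b],3))
    cv2.imwrite(f"pics/{n}b.png",cv2.resize(cv2.imread(f"pics/{n}0.png"),(800,600)))
f=grab_frame("top")
c=np.asarray(f["pixels"])[140:220,255:335,::-1];cv2.imwrite("pics/c.png",cv2.resize(c,(600,600),interpolation=cv2.INTER_CUBIC))
E
```

```text
{'fx': 400.9965556557268, 'fy': 400.9965556557268, 'cx': 263.2057656034056, 'cy': 194.4965529934144, 'position': array([0.41761963, 0.04233283, 1.13650387]), 'rotation': array([  4.53839955,   1.26783517, -91.5629632 ]), 'shot': 2}
top orange_box [([296.0, 179.0], 0.73, [0.545, -0.028, 0.04]), ([382.0, 275.0], 0.29, [0.279, -0.248, 0.04])]
top white_box [([160.0, 273.0], 0.86, [0.299, 0.351, 0.04])]
top orange_box_lid_top [([303.0, 165.0], 0.57, [0.583, -0.046, 0.04])]
top amber_jar [([200.0, 166.0], 0.56, [0.59, 0.238, 0.04]), ([286.0, 109.0], 0.38, [0.741, -0.006, 0.04])]
top media_bottle [([380.0, 274.0], 0.8, [0.282, -0.244, 0.04])]
top dropper [([162.0, 211.0], 0.54, [0.468, 0.344, 0.04])]
top beaker_1 [([286.0, 110.0], 0.8, [0.74, -0.006, 0.04]), ([352.0, 107.0], 0.64, [0.741, -0.19, 0.04])]
orange 175
[[265.3077  192.53845]
 [281.92307 155.61539]
 [322.75467 173.9896 ]
 [306.1393  210.91266]]
[[ 0.51   0.058  0.042]
 [ 0.611  0.01   0.042]
 [ 0.557 -0.101  0.042]
 [ 0.457 -0.052  0.042]]
{'fx': 422.40917534334704, 'fy': 422.40917534334704, 'cx': 251.31424318873044, 'cy': 192.75820398066307, 'position': array([ 0.13452881, -0.86067305,  0.7614754 ]), 'rotation': array([ 54.82230224,   0.32954288, -23.30159446]), 'shot': 3}
side orange_box [([268.0, 213.0], 0.57, [0.538, -0.026, 0.04]), ([203.0, 298.0], 0.47, [0.28, -0.243, 0.04])]
side white_box [([153.0, 159.0], 0.69, [0.313, 0.396, 0.04])]
side orange_box_lid_top [([281.0, 201.0], 0.76, [0.597, 0.008, 0.04])]
side amber_jar [([247.0, 166.0], 0.56, [0.583, 0.224, 0.04])]
side media_bottle [([202.0, 296.0], 0.89, [0.281, -0.238, 0.04])]
side dropper []
side beaker_1 [([360.0, 222.0], 0.76, [0.748, -0.164, 0.04]), ([326.0, 193.0], 0.57, [0.738, -0.009, 0.04])]
```

View pics/sideb.png

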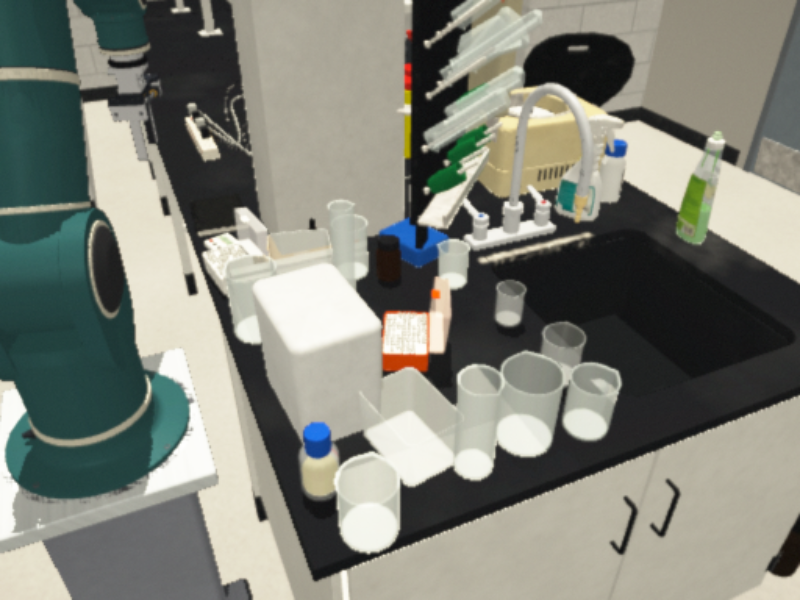

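View pics/c.png

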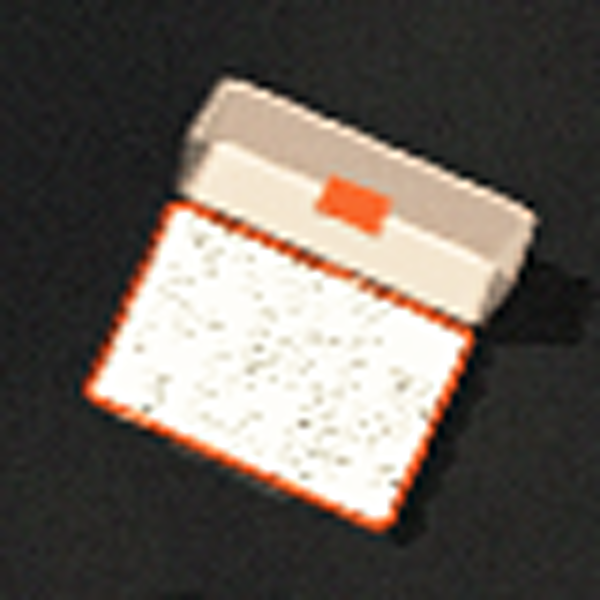

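The side view shows the orange box at about (405,340), with its lid standing nearly upright to the right at (438,315) and its tab at the top. The crop gives the lower part's rim corners: back (172,205) and (472,335), front (385,528) and (88,392). Next I'll work out the box pose and the heights of obstacles along the route.

Run:
```python
from h import *
f=grab_frame("top");g=grab_frame("side")
c=np.array([[172,205],[472,335],[385,528],[88,392]])/7.5+[255,140]-.5
W=np.array([onz(f,p,.042)[:2] for p in c]);print(np.round(W,4))
M=np.array([[42,61],[42,-61],[-42,-61],[-42,61]])/1000
# rigid fit
ctr=W.mean(0);A=W-ctr;ang=np.arctan2((M[:,0]*A[:,1]-M[:,1]*A[:,0]).sum(),(M*A).sum());print("centre",ctr,"yaw",np.degrees(ang))
R=np.array([[np.cos(ang),-np.sin(ang)],[np.sin(ang),np.cos(ang)]]);print("resid mm",np.round((W-(M@R.T+ctr))*1000,1).tolist())
print("side edges",[np.linalg.norm(W[i]-W[i-1]).round(4) for i in range(4)])
def tri(p,q):
    o1,d1=ray(f,p);o2,d2=ray(g,q);t=np.linalg.lstsq(np.stack([d1,-d2],1),o2-o1,rcond=None)[0]
    a,b=o1+d1*t[0],o2+d2*t[1];return np.round((a+b)/2,3),np.linalg.norm(a-b).round(3)
k=.64
print("container top corner",tri(np.array([575,352])*k,np.array([380,325])*k),tri(np.array([440,362])*k,np.array([332,265])*k))
print("pillar base",[onz(g,np.array(p)*k,0) for p in ((255,225),(405,210))])
print("tray rack",tri(np.array([322,228])*k,np.array([425,222])*k))
hp=lambda x,y,z:np.r_[ctr+R@[x,y],z]
# lid tab / edge check in side picture
for th in (1.45,1.6,1.74):
    for r,h in ((77,27),(84,0)):
        x=.042-(r*np.cos(th)-h*np.sin(th))/1e3; z=.042+(r*np.sin(th)+h*np.cos(th))/1e3
        print(th,r,[np.round(proj(f,hp(x,y,z))[0]-[255,140],1).tolist()+np.round(proj(g,hp(x,y,z))[0]/k).tolist() for y in (.058,-.058)])
print("approach",hp(.115,0,0),"press",hp(-.03,0,0))
```

```text
[[ 0.5803  0.023 ]
 [ 0.5292 -0.0849]
 [ 0.4597 -0.0508]
 [ 0.5124  0.0557]]
centre [ 0.52040631 -0.01427085] yaw -25.885580137445363
resid mm [[-4.5, 0.7], [-2.4, 2.5], [3.7, 0.0], [3.2, -3.3]]
side edges [np.float64(0.0754), np.float64(0.1194), np.float64(0.0774), np.float64(0.1188)]
container top corner (array([ 0.41 , -0.178,  0.202]), np.float64(0.008)) (array([0.404, 0.021, 0.189]), np.float64(0.002))
pillar base [array([0.38093869, 0.55812525, 0.        ]), array([0.74186732, 0.48294478, 0.        ])]
tray rack (array([0.642, 0.2  , 0.125]), np.float64(0.03))
1.45 77 [[26.9, 14.8, 441.0, 276.0], [68.6, 33.2, 442.0, 314.0]]
1.45 84 [[22.5, 24.3, 425.0, 274.0], [64.4, 42.9, 425.0, 312.0]]
1.6 77 [[28.8, 10.9, 447.0, 278.0], [70.3, 29.2, 449.0, 316.0]]
1.6 84 [[24.6, 19.8, 432.0, 274.0], [66.4, 38.4, 433.0, 312.0]]
1.74 77 [[30.4, 7.6, 453.0, 280.0], [71.7, 25.8, 455.0, 319.0]]
1.74 84 [[26.4, 15.7, 439.0, 274.0], [68.3, 34.2, 440.0, 313.0]]
approach [ 0.62386809 -0.06447702  0.        ] press [ 0.49341628 -0.00117359  0.        ]
```

Box: centre about (0.522, -0.015), yaw -25.9°, lid open about 1.65 rad. The white bin in front of it is 0.2 m high, so I'll tilt the tool back by 0.24 rad to keep the gripper body clear. I'll keep the present yaw. First I rise with the jaws shut and come round clear of the pillar.

>>> jog_arm:
  increments:
    - [[0,0,0.8,0,0,0],[0,-0.3,0.9,0,0,0],[0,-0.8,0.9,0,0,0],[0,-0.9,0.4,0,0,0],[0,-0.9,0,0,0,0],[0,-0.9,0,0,0,0],[0,-0.9,0,0,0,0],[0,-0.9,0,0,0,0],[0.1,-0.9,0,0,0,0],[0.3,-0.8,0,0,0,0],[0.5,-0.7,0,0,0,0],[0.6,-0.7,0,0,0,0]]
  jaw: 0
  force: 20

```text
time_s: 2.55
tcp_pos: [0.2425, 0.2487, 0.5249]
ee_rot: [180.0, 0.0, 163.1]
force: [0.4, 0.3, -0.7]
width: 0.0008
finger_force: 0.0
```

>>> jog_arm:
  increments:
    - [[0.887,-0.7,0,0,0,0],[0.887,-0.7,0,0,0,0],[0.887,-0.7,0,0,0,0],[0.887,-0.7,0,0,0,0],[0.887,-0.7,0,0,0,0],[0.887,-0.7,0,0,0,0],[0.887,-0.7,0,0.2185,0.45,0],[0.887,-0.7,0,0.2185,0.45,0],[0.887,-0.7,0,0.2185,0.45,0],[0.887,-0.7,0,0.2185,0.45,0],[0.887,-0.7,0,0,0,0],[0.887,-0.7,0,0,0,0]]

```text
time_s: 4.05
tcp_pos: [0.6692, -0.087, 0.5243]
ee_rot: [177.8, -13.6, 163.3]
force: [-0.7, 0.4, 0.7]
width: 0.0003
finger_force: 0.0
```

>>> jog_arm:
  increments:
    - [[0,0,-0.8,0,0,0],[0,0,-0.9,0,0,0],[0,0,-0.9,0,0,0],[0,0,-0.9,0,0,0],[0,0,-0.9,0,0,0],[0,0,-0.8,0,0,0],[0,0,-0.5,0,0,0]]

```text
time_s: 4.92
tcp_pos: [0.6678, -0.086, 0.2951]
ee_rot: [177.8, -13.7, 163.3]
force: [-0.2, -0.6, 0.3]
width: 0.0001
finger_force: 0.0
```

Run:
```python
from h import *
s=bot.read_state();T=Ro.from_euler("xyz",s["ee_rot"],degrees=True).as_matrix();tip=s["tcp_pos"]+.199*T[:,2];print("tip",tip,s["force"])
c0=np.array([.522,-.015]);a=np.radians(-25.9);R=np.array([[np.cos(a),-np.sin(a)],[np.sin(a),np.cos(a)]]);print("own",R.T@(tip[:2]-c0))
ims=[]
for n in("side","top"):
    f=grab_frame(n);p=proj(f,tip)[0];print(n,p);im=np.ascontiguousarray(np.asarray(f["pixels"])[...,::-1])
    c=proj(f,np.r_[c0+R@[.05,0],.09])[0].astype(int);im=im[c[1]-50:c[1]+50,c[0]-65:c[0]+65];ims.append(cv2.resize(im,(390*2//2,300),interpolation=cv2.INTER_CUBIC)); print("tip in crop",(p-c+[65,50])*3)
cv2.imwrite("pics/d.png",np.hstack(ims))
```

```text
tip [ 0.62501314 -0.06528079  0.10189702] [-0.21266582 -0.60477966  0.3082127 ]
own [ 0.11462901 -0.00023415]
side [303.27158346 194.92831107]
tip in crop [267.81475037 143.7849332 ]
top [311.0659999  145.43139038]
tip in crop [228.19799971  82.29417115]
```

View pics/d.png

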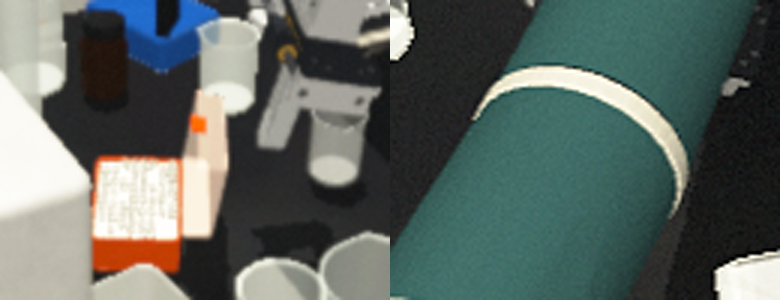

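The side view shows the fingertips at crop (267,145), where I predicted, behind the open lid at (205,165) with clear space between. The top view is hidden by the arm. Next I'll compute the arc that follows the lid down.

```bash
cat > arc.py <<'E'
import numpy as np
u=np.array([.8996,-.4368]);r=72
def C(t): return np.array([42-r*np.cos(t)+27*np.sin(t)+7.8,42+r*np.sin(t)+27*np.cos(t)-1.9])
th=list(np.linspace(1.75,0.04,34))
P=[np.array([114.6,101.9]),np.array([101,104.])]+[C(t) for t in th]
q=np.array([[*(p[0]*u),p[1]] for p in P])/40
rows=np.diff(np.round(q-q[0],2),axis=0).round(2)
for i in range(0,len(rows),12): print([[*r_.tolist(),0,0,0] for r_ in rows[i:i+12]], "end own",P[min(i+12,len(P)-1)].round(1))
E
python3 arc.py
```

```text
[[-0.31, 0.15, 0.05, 0, 0, 0], [-0.26, 0.13, 0.06, 0, 0, 0], [-0.08, 0.04, 0.04, 0, 0, 0], [-0.08, 0.03, 0.05, 0, 0, 0], [-0.08, 0.04, 0.04, 0, 0, 0], [-0.09, 0.04, 0.03, 0, 0, 0], [-0.08, 0.05, 0.03, 0, 0, 0], [-0.09, 0.04, 0.03, 0, 0, 0], [-0.09, 0.04, 0.02, 0, 0, 0], [-0.08, 0.04, 0.01, 0, 0, 0], [-0.09, 0.05, 0.01, 0, 0, 0], [-0.09, 0.04, 0.01, 0, 0, 0]] end own [ 51.3 117. ]
[[-0.09, 0.04, 0.0, 0, 0, 0], [-0.09, 0.05, -0.01, 0, 0, 0], [-0.09, 0.04, -0.01, 0, 0, 0], [-0.09, 0.04, -0.02, 0, 0, 0], [-0.09, 0.05, -0.02, 0, 0, 0], [-0.08, 0.04, -0.02, 0, 0, 0], [-0.09, 0.04, -0.03, 0, 0, 0], [-0.08, 0.04, -0.04, 0, 0, 0], [-0.08, 0.04, -0.04, 0, 0, 0], [-0.08, 0.04, -0.05, 0, 0, 0], [-0.08, 0.04, -0.05, 0, 0, 0], [-0.08, 0.03, -0.05, 0, 0, 0]] end own [  6.3 103.5]
[[-0.07, 0.04, -0.06, 0, 0, 0], [-0.07, 0.03, -0.06, 0, 0, 0], [-0.07, 0.03, -0.07, 0, 0, 0], [-0.06, 0.04, -0.07, 0, 0, 0], [-0.06, 0.02, -0.07, 0, 0, 0], [-0.06, 0.03, -0.08, 0, 0, 0], [-0.05, 0.03, -0.08, 0, 0, 0], [-0.05, 0.02, -0.08, 0, 0, 0], [-0.04, 0.02, -0.09, 0, 0, 0], [-0.04, 0.02, -0.09, 0, 0, 0], [-0.04, 0.02, -0.09, 0, 0, 0]] end own [-21.1  70. ]
```

>>> jog_arm:
  increments:
    - [[-0.31,0.15,0.05,0,0,0],[-0.26,0.13,0.06,0,0,0],[-0.08,0.04,0.04,0,0,0],[-0.08,0.03,0.05,0,0,0],[-0.08,0.04,0.04,0,0,0],[-0.09,0.04,0.03,0,0,0],[-0.08,0.05,0.03,0,0,0],[-0.09,0.04,0.03,0,0,0],[-0.09,0.04,0.02,0,0,0],[-0.08,0.04,0.01,0,0,0],[-0.09,0.05,0.01,0,0,0],[-0.09,0.04,0.01,0,0,0]]

```text
time_s: 6.52
tcp_pos: [0.6109, -0.0584, 0.3118]
ee_rot: [177.8, -13.6, 163.3]
force: [0.3, -0.4, -0.2]
width: 0.0007
finger_force: 0.2
```

```bash
cat > look.py <<'E'
import sys
from h import *
s=bot.read_state();T=Ro.from_euler("xyz",s["ee_rot"],degrees=True).as_matrix();tip=s["tcp_pos"]+.199*T[:,2]
c0=np.array([.522,-.015]);a=np.radians(-25.9);R=np.array([[np.cos(a),-np.sin(a)],[np.sin(a),np.cos(a)]]);print("own",R.T@(tip[:2]-c0),tip[2],"force",s["force"],"t",s["time_s"])
f=grab_frame("side");im=np.asarray(f["pixels"])[...,::-1]
c=proj(f,np.r_[c0+R@[.02,0],.07])[0].astype(int);cv2.imwrite(f"pics/{sys.argv[1]}.png",cv2.resize(im[c[1]-45:c[1]+45,c[0]-60:c[0]+60],(600,450),interpolation=cv2.INTER_CUBIC))
E
python3 look.py e1
```

```text
own [ 0.0516047  -0.00023406] 0.11855841943881415 force [ 0.32369479 -0.42951135 -0.21942519] t 6.525
```

View pics/e1.png

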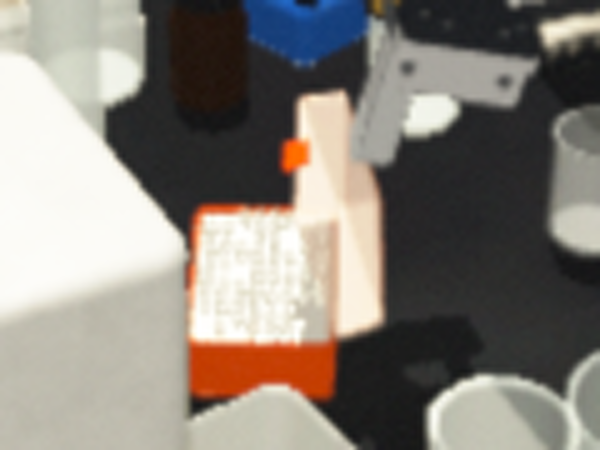

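The side view shows the fingertips at (375,150) against the lid. It has tilted forward (tab at (295,155)) and the box is in place, so I continue.

>>> jog_arm:
  increments:
    - [[-0.09,0.04,0.0,0,0,0],[-0.09,0.05,-0.01,0,0,0],[-0.09,0.04,-0.01,0,0,0],[-0.09,0.04,-0.02,0,0,0],[-0.09,0.05,-0.02,0,0,0],[-0.08,0.04,-0.02,0,0,0],[-0.09,0.04,-0.03,0,0,0],[-0.08,0.04,-0.04,0,0,0],[-0.08,0.04,-0.04,0,0,0],[-0.08,0.04,-0.05,0,0,0],[-0.08,0.04,-0.05,0,0,0],[-0.08,0.03,-0.05,0,0,0]]

```text
time_s: 8.07
tcp_pos: [0.5701, -0.0388, 0.2981]
ee_rot: [177.8, -13.6, 163.3]
force: [0.5, -0.2, -0.6]
width: 0.0006
finger_force: 0.1
```

```bash
python3 look.py e2
```

```text
own [ 0.00635542 -0.00040787] 0.10478168640321972 force [ 0.47181962 -0.17977478 -0.60676628] t 8.075
```

View pics/e2.png

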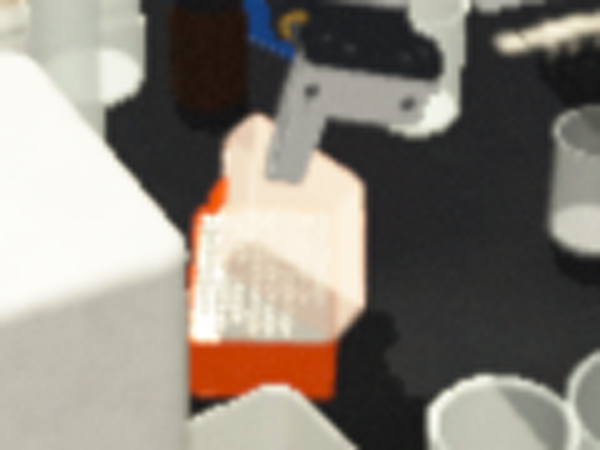

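The lid is about half down under the fingertips (tips at (290,175)), and the box rim has not moved. I'll follow it down the rest of the way.

>>> jog_arm:
  increments:
    - [[-0.07,0.04,-0.06,0,0,0],[-0.07,0.03,-0.06,0,0,0],[-0.07,0.03,-0.07,0,0,0],[-0.06,0.04,-0.07,0,0,0],[-0.06,0.02,-0.07,0,0,0],[-0.06,0.03,-0.08,0,0,0],[-0.05,0.03,-0.08,0,0,0],[-0.05,0.02,-0.08,0,0,0],[-0.04,0.02,-0.09,0,0,0],[-0.04,0.02,-0.09,0,0,0],[-0.04,0.02,-0.09,0,0,0],[0,0,0,0,0,0]]

```text
time_s: 9.62
tcp_pos: [0.5459, -0.0269, 0.2644]
ee_rot: [177.8, -13.6, 163.3]
force: [-0.2, -0.8, 1.2]
width: 0.0006
finger_force: 0.3
```

```bash
python3 look.py e3
```

```text
own [-0.02070371 -0.00031982] 0.07115693134556661 force [-0.23310687 -0.77415571  1.24677411] t 9.625
```

View pics/e3.png

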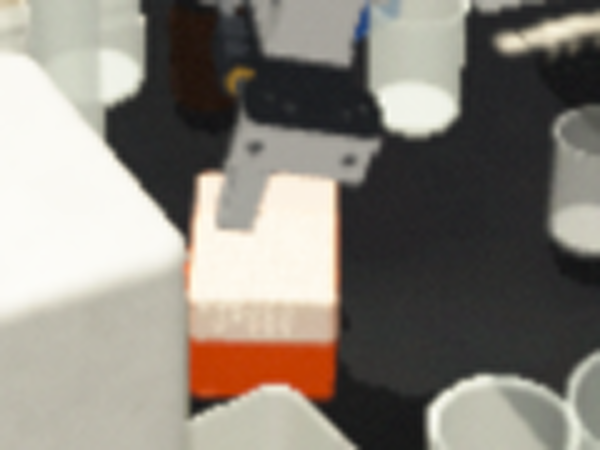

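The lid lies shut on the box with the tips near its front edge at (235,225). I'll go 5 mm further forward, then press down in steps.

>>> jog_arm:
  increments:
    - [[-0.11,0.05,0.03,0,0,0],[0,0,-0.04,0,0,0],[0,0,-0.03,0,0,0],[0,0,-0.03,0,0,0],[0,0,-0.03,0,0,0],[0,0,0,0,0,0]]

```text
time_s: 10.42
tcp_pos: [0.5415, -0.025, 0.2621]
ee_rot: [177.7, -13.7, 163.3]
force: [-10.8, 2.7, 37.2]
width: 0.0003
finger_force: 18.8
```

Pressed with 37 N, well over the 2 N needed. I'll hold briefly, then lift off straight up.

>>> jog_arm:
  increments:
    - [[0,0,0.03,0,0,0],[0,0,0,0,0,0],[0,0,0.03,0,0,0],[0,0,0.1,0,0,0],[0,0,0.3,0,0,0],[0,0,0.6,0,0,0],[0,0,0.8,0,0,0],[0,0,0.8,0,0,0],[0,0,0.8,0,0,0],[0,0,0.3,0,0,0],[0,0,0,0,0,0]]

```text
time_s: 11.8
tcp_pos: [0.5415, -0.0249, 0.4113]
ee_rot: [177.8, -13.5, 163.3]
force: [-1.0, 0.7, -0.9]
width: 0.0004
finger_force: 0.0
```

```bash
python3 look.py e4
```

```text
own [-0.02530121 -0.00030004] 0.2179995969646427 force [-0.95410366  0.66512869 -0.94719993] t 11.8
```

View pics/e4.png

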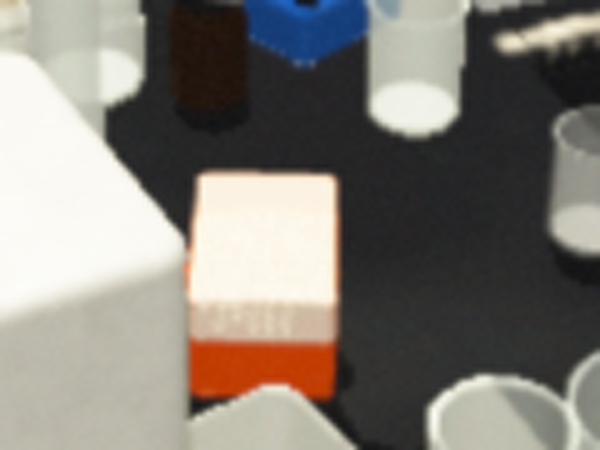

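The lid is flat and shut, the box is still in place (front rim corners at (190,395) and (335,395), unchanged), and the arm is clear. I'm handing in.

```bash
python3 -c "
from station import ticket
print(ticket.job_done())"
```

```text
the job is handed in; nothing more can be done
None
```

The orange tip box's lid is shut and was pressed down at the middle of its front edge with about 37 N; the camera shows the box still in place, the arm never went near the white box, and the job is handed in (no verdict was returned).

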